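# Shut the cooler and snap its latch flap under the lip

## Robot

A 6-joint arm with a two-finger parallel gripper is mounted at the origin on the work surface. World frame = base frame: x ahead of the robot, y to its left, z up, the work surface at z = 0. Lengths are in m, angles in rad, forces in N, time in s.
With the tool pointing down it reaches from about 0.375 to 0.975 m from the base axis. Payload 3.8 kg.
Tool frame: the origin (TCP) lies midway between the tips of the shut fingers; the grasp point (between the pads) lies 19 mm behind it; x points along the fingers, y is the direction in which the jaws open and shut, and the axes are right-handed (so a half turn about x gives the same grasp; the last joint's range is limited). The gripper opens to 88 mm and grips with 3 to 60 N. Pads are 18 mm wide; open, the fingers measure 123 mm over their backs; the gripper's body (75 mm by 187 mm) begins 45 mm behind the grasp point.
Start: joints at [1.108, 0.264, 1.604, -0, 1.274, -0.037], TCP at [0.279, 0.615, 0.239] pointing down, gripper open.
Joint ranges: [-2.63, 2.63], [-0.94, 2.18], [0.31, 2.57], [-1.31, 4.45], [0, 2.66], [-2.55, 2.55]. Speed limits (rad/s): [2.57, 2.57, 3.14, 3.14, 3.14, 3.14].

## Interface

Orientations are given as a rotation vector (axis times angle).
In Python, from cell import manip, inverse_kinematics, cams, order gives the robot as it stands. Calls block until the motion is done:
- manip.move_pose(position, orientation): joint-space move of the TCP to a pose.
- manip.move_linear(position, rate=0.15, rot=None): straight line of the TCP; rot=None keeps the orientation; rate is the mean speed in m/s.
- manip.set_joints(angles): joint-space move.
- manip.set_gripper(opening, force=None): finger opening in m; force is the grip in N (None keeps the last); returns when the fingers have stopped.
- manip.dwell(seconds).
- inverse_kinematics(position, orientation): joint angles nearest the present ones, or None.
- manip.state(): the state.
- cams.capture(name): name is "scene" or "top" or "wrist"; returns a dict with "image" (400x640x3 uint8, blue, green, red), "z_map" (400x640 float32, m along the optical axis (not along the pixel's ray), 0 where there is no reading), "intrinsics" (3x3 intrinsics, pixels), "position" and "orientation" of the camera in the world; the wrist camera has in their place "T_tool_cam" (4x4, takes a point from camera to tool coordinates, whose origin is the TCP and whose axes are the tool frame's). Camera axes: x right, y down, z forward; pixel columns grow to the right and rows downward; lengths in m; the calibration is good to about 2 mm. A picture is of the moment at which its call begins: read the wrist's pose just before it.
A pose or a line that the arm cannot do raises manip.IKError and nothing moves.
- order.close_job(): hands the job in, once; it reports no verdict.
The state is a dict: "clock": time; "joint_pos": joint angles; "joint_velocities": joint speeds; "tau": joint torques, N m; "tool_pos": TCP position; "tcp_rot": TCP orientation; "contact_force": force on the tool from outside, world axes, zero at the start; "moment": the same for the moment, N m; "gripper_width": finger opening in m.
Only numpy, scipy, OpenCV 4.12 (cv2) and the standard library are available. Lean on these libraries where they do the work, as an engineer would, in place of code of your own. Each camera call takes 0.05 s, during which the arm holds its last target. There are 200 camera calls.

## Task

Close up the cooler with the fingertips: push its open lid down until it is shut, then fold the latch flap over the lid's front edge and press it in until its hooked edge snaps beneath the lip on the cooler's front. Lift and carry nothing, and leave the cooler and everything else on the table standing where it is.

Things in the scene. Friction and masses are not known exactly. Their poses are not given: they have to be found in the camera images.
- cooler: Small insulated cooler, red plastic tub 200 mm deep (x), 280 wide (y), 150 tall, about 4 kg with its contents, loose on 4 mm grippy mats. Origin: centre of the underside. Own axes: -x points out of the front (latch side), y along the front, z up. A white carrying handle lies folded behind it, 19 mm out from the sides, 24 mm from the back. With the lid shut it is 180 mm tall.
- lid (a joint): Lid angle, rad: 0 = shut on the tub, growing as the front edge rises; starts 0.3 to 0.75. The hinge is stiff: the lid stays where it is left, 1 to 3 N on its top near the front moves it, and it stops on its rim at 0.
- lid_hinge (a point): Middle of the lid's hinge axis, along the tub's rear top edge: cooler coordinates x = +100, z = +150 mm. The white lid is 206 mm deep, 286 wide, its flat top 30 mm above the tub's rim.
- lid_press (a point): Point on the lid's flat top, on its centre line, 150 mm in front of the lid hinge (50 mm behind the lid's front edge). The top is free to press 60 to 115 mm to either side of this point; the middle belongs to the latch flap.
- latch (a joint): Angle of the latch flap against the lid, rad: 0 = down and tucked, pi/2 = sticking straight out in front, pi = straight up, more = leaning back over the lid (starts 2.6 to 3.8, at most 4.0). It is light and stays at any angle; 0.5 N at its free edge moves it. With the lid shut its hook meets the lip at 0.29; 4 to 7 N inward near the free edge then snap it to 0, where it stays.
- latch_hinge (a point): Middle of the latch flap's hinge axis at the lid's front edge; the axis runs along y. With the lid shut: cooler coordinates x = -114, z = +170 mm. Turns with the flap.
- latch_pad (a point): Point in the middle of the flap's outer face, 42 mm from the hinge axis along the flap: the place to press it home. Flap: stiff white plate 70 mm wide, 6 thick, reaching 63 mm from the hinge axis, the last 12 mm flared outwards as a thumb edge. Tucked, its outer face lies at cooler x = -124.5 mm and spans z = 107 to 170 mm. Own -x points out of that face.
- toe (a point): Top of the rounded bead (8 mm thick, 56 wide) on the hooked edge inside the flap, 37 mm from the hinge axis along the flap; it springs 2 to 3 mm to pass the lip. Tucked, it sits behind the lip's nose, 6.5 mm further in (+x) and 3 mm higher than lip. Own axes as latch_pad.
- lip (a point): Lowest point, at mid-width, of the rounded nose of the retaining lip, a white plastic ledge 64 mm wide that stands 17 mm out from the middle of the cooler's front: cooler coordinates x = -113, z = +130 mm. Axes as the cooler's.
- tumbler: Stainless steel tumbler, 84 mm across the rim, 125 mm tall. Upright; its origin is the centre of its underside. A bystander.
- votive: Blue glass votive candle holder, 74 mm across, 68 mm tall. Upright; its origin is the centre of its underside. A bystander.
- can: Green drink can, 66 mm across, 122 mm tall. Upright; its origin is the centre of its underside. A bystander.
- bowl: Empty white ceramic bowl, 140 mm across, 55 mm tall. Upright; its origin is the centre of its underside. A bystander.
- spatula: Bamboo spatula lying flat in front of the cooler, 298 mm long (along its own x), 58 mm wide at the blade, 7 mm thick. Origin on its underside near mid-length. A bystander.
- pepper_mill: Dark wooden pepper mill, 54 mm across, 154 mm tall. Upright; its origin is the centre of its underside. A bystander.
- sunscreen: Yellow plastic bottle with a white cap, 52 mm across, 150 mm tall. Upright; its origin is the centre of its underside. A bystander.

How it is judged:
By the outcome, as a careful person would: the job done as asked, in the order asked, and still so for the second after the job is handed in, with the robot touching nothing.
It also fails if it takes over 48 s, if anything falls off the work surface, if the arm or the gripper's body presses on something with over 40 N, if the wrist force passes 120 N, or if a joint passes its speed limit or range.

## Working session

There is one attempt and no reset: what is moved stays moved. The work goes in short steps, each a Python script; the robot and the scene stay as the last script left them, time stands still between calls to the robot, and variables do not carry over. Pictures are saved under pics/ and viewed, about 8 in all and at most 12, crops included, and the job is handed in when it is done.

```bash
ls; mkdir -p pics
cat > h.py <<'E'
import numpy as np, cv2
from scipy.spatial.transform import Rotation as R
from cell import manip, inverse_kinematics, cams, order
def cloud(c):
    K=c["intrinsics"]; z=c["z_map"]; v,u=np.mgrid[0:z.shape[0],0:z.shape[1]]
    P=np.stack([(u-K[0,2])/K[0,0]*z,(v-K[1,2])/K[1,1]*z,z],-1)
    if "position" in c:
        o=np.asarray(c["orientation"]); M=o if o.shape==(3,3) else R.from_rotvec(o).as_matrix()
        P=P@M.T+c["position"]
    else:
        s=c["st"]; T=c["T_tool_cam"]; P=P@T[:3,:3].T+T[:3,3]
        P=P@R.from_rotvec(s["tcp_rot"]).as_matrix().T+s["tool_pos"]
    P[z==0]=np.nan
    return P
def cap(n,f=None):
    s=manip.state(); c=cams.capture(n); c["st"]=s
    if f: cv2.imwrite("pics/"+f,c["image"])
    return c
E
python3 - <<'E'
from h import *
for n in("scene","top"):
    c=cap(n,n+"0.png"); print(n,c["position"],c["orientation"],c["intrinsics"][0,0]); np.savez("%s0"%n,P=cloud(c),im=c["image"])
print(manip.state())
E
```

```text
pics
scene [ 0.81693721 -0.71885081  1.219815  ] [-2.51875423 -0.40804857  0.13483242] 385.6948847739051
top [ 0.25727552 -0.00662069  1.70263085] [-2.14853305  2.10308896 -0.21427493] 481.8615810710794
{'clock': 0.1, 'joint_pos': array([ 1.10808963e+00,  2.64678453e-01,  1.60523134e+00, -3.70282177e-06,
        1.27376030e+00, -3.69101663e-02]), 'joint_velocities': array([-6.17369574e-04, -1.68279952e-03, -3.49180567e-03, -6.55334543e-04,
       -1.31681787e-03, -3.30350100e-05]), 'tau': array([-8.94332152e-04, -5.03619254e+01, -3.58071291e+01,  7.29809026e-02,
        2.32187501e-02, -4.82388009e-05]), 'tool_pos': array([0.27851991, 0.61413299, 0.23751541]), 'tcp_rot': array([ 0.332393  ,  1.54538585, -0.3355762 ]), 'contact_force': array([-0.33900208, -0.13028343, -0.32176043]), 'moment': array([-0.02417494, -0.02990147, -0.03375987]), 'gripper_width': 0.08793246816309726}
```

View pics/scene0.png

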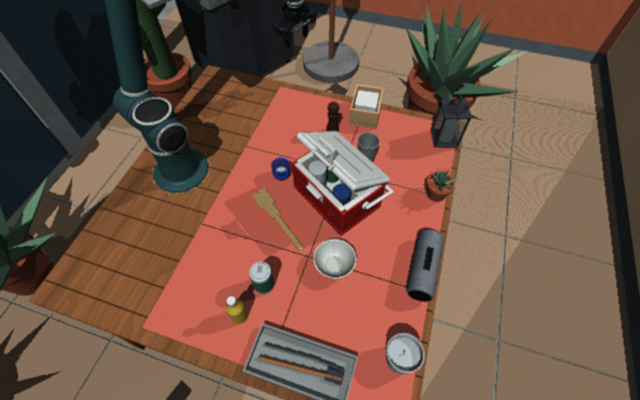

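View pics/top0.png

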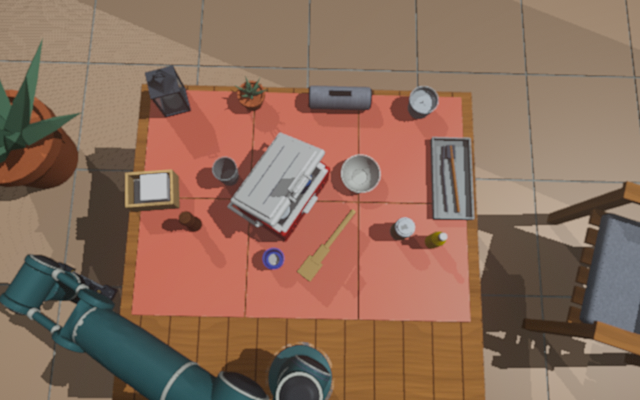

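Scene: cooler at about (340,185), lid open, with the flap up at about (335,155). Top: cooler at (280,190), front facing lower right, votive at (273,259), spatula at (330,245), bowl at (361,174), tumbler at (226,170). Next I'll enlarge it and get the geometry.

Run:
```python
from h import *
t=np.load("top0.npz"); s=np.load("scene0.npz")
a=cv2.resize(t["im"][120:250,215:345],(520,520),interpolation=cv2.INTER_CUBIC)
b=cv2.resize(s["im"][120:240,280:400],(520,520),interpolation=cv2.INTER_CUBIC)
cv2.imwrite("pics/z0.png",cv2.resize(np.hstack([a,b]),(800,400)))
# lid plane via RANSAC on light, high points
for n,d,(r0,r1,c0,c1) in(("top",t,(120,250,215,345)),("scene",s,(120,240,280,400))):
    P=d["P"][r0:r1,c0:c1].reshape(-1,3); im=d["im"][r0:r1,c0:c1].reshape(-1,3).astype(int)
    hsv=cv2.cvtColor(d["im"][r0:r1,c0:c1],cv2.COLOR_BGR2HSV).reshape(-1,3)
    m=(hsv[:,1]<60)&(hsv[:,2]>110)&(P[:,2]>0.15)
    Q=P[m]; rng=np.random.default_rng(0); best=None
    for _ in range(500):
        p=Q[rng.choice(len(Q),3,False)]; nn=np.cross(p[1]-p[0],p[2]-p[0]); L=np.linalg.norm(nn)
        if L<1e-5: continue
        nn/=L; k=abs((Q-p[0])@nn)<.004
        if best is None or k.sum()>best.sum(): best=k
    q=Q[best]; c=q.mean(0); nn=np.linalg.svd(q-c)[2][2]; nn*=np.sign(nn[2])
    print(n,len(Q),len(q),"c",c,"n",nn,"tilt",np.arccos(nn[2]),"az",np.degrees(np.arctan2(nn[1],nn[0])))
    h=np.cross([0,0,1],nn); h/=np.linalg.norm(h); f=np.cross(nn,h) 
    k=abs((Q-c)@nn)<.006; 
    print(" hinge dir",h,"ext h",np.percentile((Q[k]-c)@h,[0,1,50,99,100]),"f",f,np.percentile((Q[k]-c)@f,[0,1,50,99,100]))
    # above plane (flap)
    d2=(Q-c)@nn; k=d2>.012; print(" above",k.sum(),np.c_[((Q[k]-c)@h),((Q[k]-c)@f),d2[k]][::max(1,k.sum()//15)].round(3).tolist())
```

```text
top 4980 2960 c [0.63656027 0.09556369 0.23627797] n [0.28789788 0.44138974 0.84987641] tilt 0.5550456089020578 az 56.88546974039748
 hinge dir [-0.8375802   0.54631439  0.        ] ext h [-0.14066881 -0.13404459  0.00196995  0.12745724  0.13977258] f [-0.46429971 -0.71183965  0.52698206] [-0.10055263 -0.09346913  0.00220409  0.10222706  0.11641029]
 above 221 [[-0.036, 0.12, 0.052], [-0.031, 0.124, 0.045], [-0.025, 0.123, 0.042], [-0.011, 0.123, 0.052], [-0.013, 0.126, 0.045], [-0.015, 0.122, 0.034], [-0.014, 0.126, 0.033], [-0.013, 0.129, 0.03], [-0.01, 0.132, 0.03], [-0.009, 0.137, 0.03], [0.02, 0.121, 0.054], [0.021, 0.125, 0.052], [0.018, 0.125, 0.043], [0.021, 0.126, 0.042], [0.018, 0.124, 0.029], [0.032, 0.119, 0.037]]
scene 3138 1631 c [0.64635617 0.07598269 0.23968888] n [0.26966223 0.43307802 0.86007308] tilt 0.5353834192601422 az 58.09095107073647
 hinge dir [-0.84888822  0.52857241  0.        ] ext h [-0.12466532 -0.11572018 -0.01302812  0.14348291  0.15423141] f [-0.4546109  -0.73010591  0.51017085] [-0.10154709 -0.09550887  0.00195431  0.10448952  0.10687902]
 above 230 [[0.049, 0.116, 0.053], [0.039, 0.114, 0.049], [0.036, 0.113, 0.043], [0.017, 0.116, 0.054], [0.011, 0.113, 0.054], [0.001, 0.115, 0.057], [0.001, 0.113, 0.054], [-0.001, 0.114, 0.052], [-0.005, 0.117, 0.051], [-0.007, 0.118, 0.049], [-0.006, 0.114, 0.044], [-0.011, 0.114, 0.044], [0.003, 0.127, 0.028], [-0.011, 0.122, 0.034], [-0.009, 0.108, 0.023], [-0.017, 0.103, 0.017]]
```

View pics/z0.png

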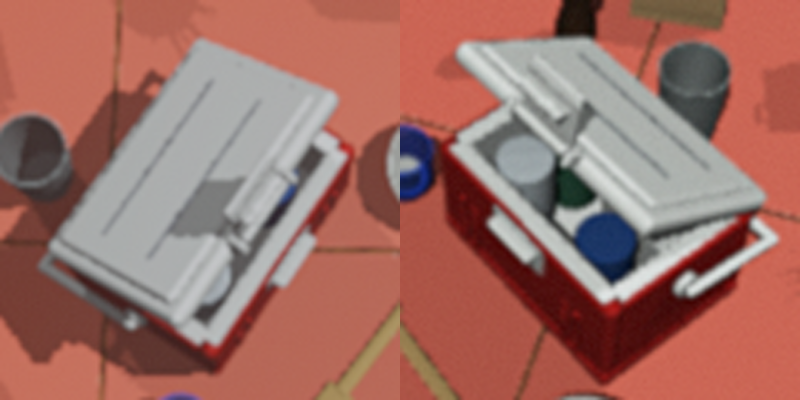

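Zoom: the lid is open by about 0.55 rad and the flap stands roughly square to it. The lip is at about (295,260) in the left panel and (515,240) in the right. The front faces lower right. Next: cooler frame from the lid rectangle, checked against the tub's faces.

Run:
```python
from h import *
t=np.load("top0.npz"); s=np.load("scene0.npz")
for n,d,(r0,r1,c0,c1) in(("top",t,(120,250,215,345)),("scene",s,(120,240,280,400))):
    P=d["P"][r0:r1,c0:c1].reshape(-1,3)
    hsv=cv2.cvtColor(d["im"][r0:r1,c0:c1],cv2.COLOR_BGR2HSV).reshape(-1,3)
    az=np.radians(57.5); th=.545
    x=np.array([np.cos(az),np.sin(az),0]); y=np.array([-x[1],x[0],0]); nn=np.sin(th)*x+np.cos(th)*np.array([0,0,1]); f=np.cross(y,nn)*-1
    W=(hsv[:,1]<60)&(hsv[:,2]>90)&(P[:,2]>.15)
    Q=P[W]; f=-np.cos(th)*x+np.sin(th)*np.array([0,0,1])
    c=np.array([.64,.09,.237]); d0=np.median(((Q-c)@nn)[abs((Q-c)@nn)<.01]); k=abs((Q-c)@nn-d0)<.006
    A=np.c_[(Q[k]-c)@y,(Q[k]-c)@f].astype(np.float32)
    print(n,"n-off",d0,"minAreaRect",cv2.minAreaRect(A))
    (u,v),_,_=cv2.minAreaRect(A)
    hp=c+u*y+v*f+d0*nn -f*.100-nn*.03   # lid centre -> hinge
    print(" hinge guess",hp,"-> cooler origin",hp-.1*x-[0,0,.15])
    m=(hsv[:,1]>190)&(hsv[:,2]<150)&((hsv[:,0]<8)|(hsv[:,0]>172))&(P[:,2]>.03)&(P[:,2]<.15)
    q=P[m]; print(" red",m.sum())
    for nm,ax in(("x",x),("y",y)):
        hst,e=np.histogram(q@ax,bins=np.arange(-.9,.9,.005)); i=np.argsort(hst)[-4:]; print("  proj",nm,[(round(e[j]+.0025,4),int(hst[j])) for j in sorted(i)])
    # fit line to front face (lower x side) points
    px=q@x; e=np.histogram(px,bins=np.arange(-.9,.9,.004)); pk=e[1][e[0].argmax()]; k=abs(px-pk-.002)<.012
    if n=="scene":
        L=cv2.fitLine(q[k][:,:2].astype(np.float32),cv2.DIST_HUBER,0,.01,.01).ravel(); print("  front line",L,"az of x",np.degrees(np.arctan2(L[1],L[0]))-90)
    # rim
    k=W&(abs(P[:,2]-.152)<.006); q=P[k]; print("  rim pts",k.sum(),"x",np.percentile(q@x,[1,99]),"y",np.percentile(q@y,[1,99]), "lid c proj", (hp-.1*x)@x,(hp-.1*x)@y)
# bystanders in top view
for nm,(u,v) in dict(votive=(273,259),spat=(313,267),spat2=(352,212),bowl=(361,174),tumbler=(226,170),mill=(190,222)).items(): print(nm,t["P"][v,u])
```

```text
top n-off 0.00037964358224731507 minAreaRect ((0.005574539303779602, 0.0052820369601249695), (0.2166869342327118, 0.2806173861026764), 89.3644027709961)
 hinge guess [0.67056693 0.14835557 0.16256732] -> cooler origin [0.61683697 0.06401643 0.01256732]
 red 17
  proj x [(np.float64(-0.3275), 0), (np.float64(-0.3225), 0), (np.float64(0.2975), 16), (np.float64(0.3025), 1)]
  proj y [(np.float64(-0.5425), 1), (np.float64(-0.3975), 2), (np.float64(-0.3725), 2), (np.float64(-0.3625), 2)]
  rim pts 430 x [0.30105214 0.34280981] y [-0.6198365  -0.35591874] lid c proj 0.38541716597351117 -0.485839021265253
scene n-off -0.001835257657012062 minAreaRect ((0.00013574957847595215, 0.011337608098983765), (0.27590858936309814, 0.2082415372133255), 0.36489734053611755)
 hinge guess [0.67175471 0.14009757 0.16381261] -> cooler origin [0.61802475 0.05575842 0.01381261]
 red 1232
  proj x [(np.float64(0.2925), 675), (np.float64(0.2975), 62), (np.float64(0.3025), 26), (np.float64(0.3175), 29)]
  proj y [(np.float64(-0.6325), 98), (np.float64(-0.6275), 406), (np.float64(-0.6225), 27), (np.float64(-0.5675), 26)]
  front line [ 0.8447501  -0.53516096  0.5540314  -0.00566604] az of x -122.35483
  rim pts 558 x [0.29122544 0.45460385] y [-0.62198894 -0.35577283] lid c proj 0.3790906369602971 -0.4912778109905566
votive [0.38980658 0.10305908 0.0375785 ]
spat [ 0.36749365 -0.03574359  0.00410803]
spat2 [ 0.56507018 -0.17110692  0.01156311]
bowl [ 0.70589829 -0.20329786  0.01116426]
tumbler [0.70966614 0.28606915 0.01008665]
mill [0.49622367 0.37122884 0.14219098]
```

```bash
cat >> h.py <<'E'
AZ=np.radians(57.65); X=np.array([np.cos(AZ),np.sin(AZ),0]); Y=np.array([-X[1],X[0],0]); Z=np.array([0,0,1.])
O=.3945*X-.488*Y+.004*Z
def C(x,y,z): return O+x*X+y*Y+z*Z
def loc(p): return np.array([(p-O)@X,(p-O)@Y,(p-O)@Z])
def rot(fwd,jaw): return R.from_matrix(np.c_[fwd,jaw,np.cross(fwd,jaw)]).as_rotvec()
def tilt(a,s=1): return rot(np.cos(a)*X-np.sin(a)*Z, s*Y)   # a=pi/2: down
def arc(th,l=.165,up=0): # vertical tool, jaw along X, front corner on lid top
    return C(.1-l*np.cos(th)+.03*np.sin(th)+.0175,.085,.15+l*np.sin(th)+.03*np.cos(th)+up)
def F(f0=np.zeros(3)): s=manip.state(); return loc(s["contact_force"]-f0+O)
E
python3 - <<'E'
from h import *
for s in(1,-1):
    for nm,p,r in(("press hi",arc(.6,up=.06),rot(-Z,s*X)),("press0",arc(0),rot(-Z,s*X)),("up",C(-.09,0,.22),tilt(np.pi/2,s)),("out",C(-.16,0,.19),tilt(np.pi/2,s)),("t45",C(-.16,0,.13),tilt(np.pi/4,s)),("t45b",C(-.124,0,.128),tilt(np.pi/4,s)),("t45far",C(-.22,0,.2),tilt(np.pi/4,s))):
        q=inverse_kinematics(p,r); print(s,nm,p.round(3),None if q is None else q.round(2))
E
```

```text
1 press hi [0.551 0.116 0.332] [ 0.16  0.01  1.72 -0.    1.41 -0.84]
1 press0 [0.526 0.078 0.184] [ 0.1   0.04  1.97 -0.    1.14 -0.91]
1 up [ 0.575 -0.004  0.224] None
1 out [ 0.538 -0.063  0.194] None
1 t45 [ 0.538 -0.063  0.134] [-0.63  0.14  2.17  0.91  1.11  2.53]
1 t45b [ 0.557 -0.033  0.132] None
1 t45far [ 0.506 -0.114  0.204] None
-1 press hi [0.551 0.116 0.332] [ 0.16  0.01  1.72 -0.    1.41  2.3 ]
-1 press0 [0.526 0.078 0.184] [ 0.1   0.04  1.97 -0.    1.14  2.23]
-1 up [ 0.575 -0.004  0.224] [-0.05  0.09  1.84 -0.    1.22  0.51]
-1 out [ 0.538 -0.063  0.194] [-0.16  0.04  1.94 -0.    1.16  0.4 ]
-1 t45 [ 0.538 -0.063  0.134] [-0.63  0.14  2.17  0.91  1.11 -0.61]
-1 t45b [ 0.557 -0.033  0.132] [-0.55  0.14  2.17  0.94  1.06 -0.57]
-1 t45far [ 0.506 -0.114  0.204] [-0.75  0.05  2.12  0.81  1.28 -0.55]
```

Run:
```python
from h import *
p=manip.state()["tool_pos"]; manip.move_linear(p+[0,0,.12],rate=.3)
manip.set_gripper(0.0,force=20)
r=rot(-Z,X); manip.move_pose(arc(.6,up=.1),r); print(manip.state()["clock"])
f0=manip.state()["contact_force"]
manip.move_linear(arc(.6,up=.015),rate=.15); print("pre",F(f0).round(2))
prev=0
for th in(.55,.5,.4,.3,.2,.1,.05,.02,0,-.01):
    manip.move_linear(arc(th),rate=.1); f=F(f0); s=manip.state(); print(th,"F",f.round(2),"loc",loc(s["tool_pos"]).round(4),"t",round(s["clock"],2))
    if np.linalg.norm(f)>12: break
manip.move_linear(arc(0,up=.15),rate=.25)
print(F(f0),manip.state()["clock"])
c=cap("wrist"); cv2.imwrite("pics/w1.png",c["image"]); np.savez("w1",P=cloud(c),im=c["image"])
c=cap("top"); cv2.imwrite("pics/t1.png",c["image"]); np.savez("t1",P=cloud(c),im=c["image"])
c=cap("scene"); cv2.imwrite("pics/s1.png",cv2.resize(c["image"][100:250,260:420],(640,600),interpolation=cv2.INTER_CUBIC)); np.savez("s1",P=cloud(c),im=c["image"])
```

```text
3.9917
pre [-0.02 -0.12 -0.16]
0.55 F [-1.46 -0.14  0.25] loc [-0.0077  0.0851  0.2618] t 5.08
0.5 F [-1.03  0.17 -0.88] loc [-0.0132  0.085   0.2554] t 5.33
0.4 F [-0.1   0.59 -0.66] loc [-0.0234  0.0854  0.241 ] t 5.64
0.3 F [ 0.18  0.07 -0.95] loc [-0.0318  0.0853  0.2267] t 5.96
0.2 F [-0.48 -0.12 -0.93] loc [-0.0387  0.0854  0.2115] t 6.28
0.1 F [-1.   -0.19  0.1 ] loc [-0.0441  0.0854  0.1956] t 6.59
0.05 F [-0.36 -0.2  -0.43] loc [-0.0461  0.0853  0.1877] t 6.84
0.02 F [-0.66 -0.35 -1.13] loc [-0.0471  0.0852  0.1829] t 7.09
0 F [-1.09 -1.04  1.2 ] loc [-0.0472  0.0846  0.1804] t 7.34
-0.01 F [-1.52  2.45  9.06] loc [-0.0472  0.0845  0.1804] t 7.59
[ 0.2709555  -0.28445379 -0.76759348] 8.35
```

View pics/s1.png

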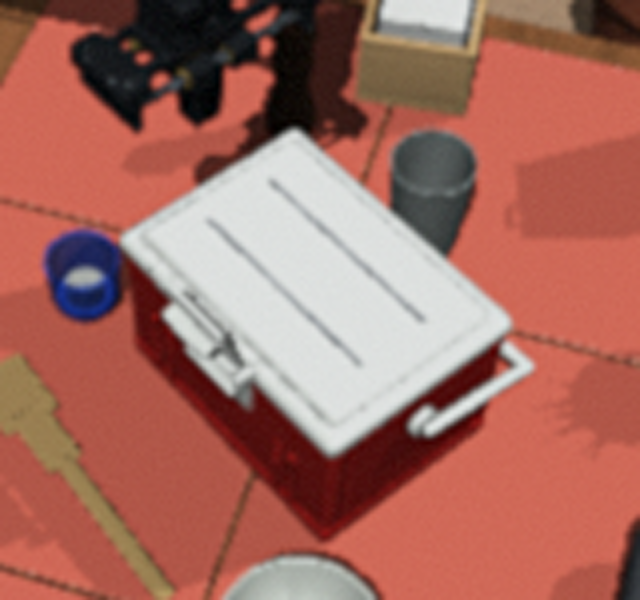

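The lid is shut (tip stopped at z = 0.180). The flap is at about (210,350) at the lid's front. Next I'll measure its angle and refine the frame.

Run:
```python
from h import *
for n in("s1","t1","w1"):
    d=np.load(n+".npz"); P=d["P"].reshape(-1,3); L=np.c_[(P-O)@X,(P-O)@Y,(P-O)@Z]
    hsv=cv2.cvtColor(d["im"],cv2.COLOR_BGR2HSV).reshape(-1,3); W=(hsv[:,1]<70)&(hsv[:,2]>60)
    k=W&(abs(L[:,2]-.18)<.006)&(abs(L[:,0])<.13)&(abs(L[:,1])<.2)
    k2=k&(L[:,0]>-.095)
    if k.sum()>50: print(n,"lid",k.sum(),"z",np.median(L[k2,2]).round(4),"rect",cv2.minAreaRect(L[k2][:,:2].astype(np.float32)),"xmin side",np.percentile(L[k&(abs(L[:,1])>.06)][:,0],[.5,99.5]),"y",np.percentile(L[k2][:,1],[.5,99.5]))
    k=W&(abs(L[:,1])<.045)&(L[:,0]<-.06)&(L[:,0]>-.24)&(((L[:,0]<-.107)&(L[:,2]>.1))|(L[:,2]>.19))
    q=L[k]; print(n,"flap",k.sum(),"y",np.percentile(q[:,1],[2,98]) if k.sum() else "")
    q=q[abs(q[:,1])<.03]
    H,xe,ze=np.histogram2d(q[:,0],q[:,2],bins=[np.arange(-.2,-.055,.01),np.arange(.1,.26,.01)])
    for i in range(H.shape[0]):
        if H[i].sum(): print("  x",round(xe[i],3),[(round(ze[j],2),int(H[i,j])) for j in range(H.shape[1]) if H[i,j]])
```

```text
s1 lid 3330 z 0.18 rect ((0.00015739351511001587, -0.005719542503356934), (0.18964624404907227, 0.2805781662464142), 0.16449622809886932) xmin side [-0.10138022  0.08962901] y [-0.14020152  0.12945356]
s1 flap 377 y [-0.03987685  0.04289509]
  x -0.15 [(np.float64(0.2), 18), (np.float64(0.21), 6)]
  x -0.14 [(np.float64(0.2), 10), (np.float64(0.21), 44), (np.float64(0.22), 16), (np.float64(0.23), 21)]
  x -0.13 [(np.float64(0.13), 1), (np.float64(0.14), 1), (np.float64(0.16), 1), (np.float64(0.17), 6), (np.float64(0.22), 2), (np.float64(0.23), 7)]
  x -0.12 [(np.float64(0.13), 32), (np.float64(0.14), 3), (np.float64(0.17), 11)]
t1 lid 1832 z 0.1797 rect ((0.00234377384185791, 0.0008475631475448608), (0.282492071390152, 0.19551604986190796), 89.59009552001953) xmin side [-0.09925738  0.09804799] y [-0.13839218  0.13932757]
t1 flap 256 y [-0.04064252  0.04425845]
  x -0.14 [(np.float64(0.2), 22), (np.float64(0.21), 30)]
  x -0.13 [(np.float64(0.2), 1), (np.float64(0.21), 16), (np.float64(0.22), 13), (np.float64(0.23), 30), (np.float64(0.24), 1)]
  x -0.12 [(np.float64(0.18), 1), (np.float64(0.19), 7), (np.float64(0.2), 14), (np.float64(0.21), 10)]
  x -0.11 [(np.float64(0.18), 7), (np.float64(0.19), 5)]
w1 lid 18226 z 0.1798 rect ((0.0002869740128517151, 0.015669353306293488), (0.1900854855775833, 0.23492753505706787), 0.04471471533179283) xmin side [-0.08709102  0.08565023] y [-0.0987939   0.12487624]
w1 flap 247 y [0.0129201  0.04407037]
  x -0.12 [(np.float64(0.13), 18), (np.float64(0.17), 7)]
  x -0.11 [(np.float64(0.13), 19), (np.float64(0.18), 1)]
```

View pics/w1.png

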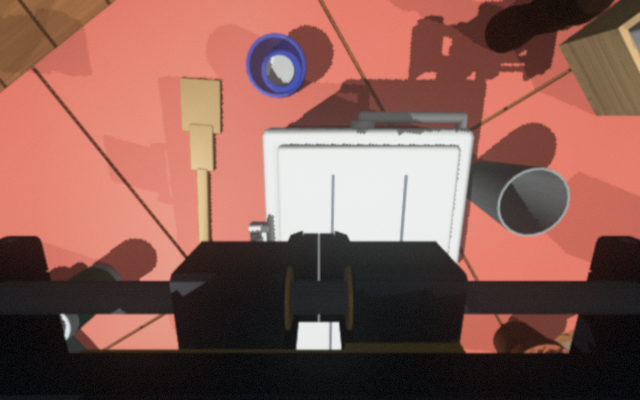

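Wrist view: the lid is square and shut, with spatula, votive and tumbler undisturbed. The flap leans slightly forward at about 2.75 rad (top near x = -0.135, z = 0.235). Next I'll fold it.

```bash
cat >> h.py <<'E'
def K(phi,r,off=.0105):
    return np.array([-.114-r*np.sin(phi)-off*np.cos(phi), .170-r*np.cos(phi)+off*np.sin(phi)])
def tip(phi,a,r,off=.0105):
    k=K(phi,r,off)-.009*np.array([np.sin(a),np.cos(a)])*np.clip((a-phi)/.3,-1,1); return C(k[0],.001,k[1])
E
python3 - <<'E'
from h import *
v=np.pi/2
manip.move_linear(C(-.07,.03,.33),rate=.25); manip.move_pose(C(-.075,0,.30),tilt(v,-1))
f0=manip.state()["contact_force"]
manip.move_linear(C(-.085,0,.218),rate=.15)
for ph in(2.9,2.6,2.3,2.0,1.7,1.45,1.25):
    manip.move_linear(tip(ph,v,.045),rate=.12); print(ph,F(f0).round(2),loc(manip.state()["tool_pos"]).round(4))
    if np.linalg.norm(F(f0))>8: break
manip.move_linear(C(-.15,0,.24),rate=.2)
a=np.pi/4; manip.move_linear(C(-.22,0,.24),rate=.15,rot=tilt(a,-1))
print(manip.state()["clock"])
for n in("scene","top"):
    c=cap(n); P=cloud(c).reshape(-1,3); L=np.c_[(P-O)@X,(P-O)@Y,(P-O)@Z]
    if n=="scene": cv2.imwrite("pics/s2.png",cv2.resize(c["image"][100:250,260:420],(640,600),interpolation=cv2.INTER_CUBIC))
    W=(cv2.cvtColor(c["image"],cv2.COLOR_BGR2HSV).reshape(-1,3)[:,1]<70)
    q=L[W&(abs(L[:,1])<.03)&(L[:,0]<-.107)&(L[:,0]>-.19)&(L[:,2]>.1)&(L[:,2]<.22)]
    print(n,len(q),q[::max(1,len(q)//20)][:,[0,2]].round(3).tolist())
E
```

```text
2.9 [ 0.42 -1.08 -0.87] [-0.1057  0.0005  0.2173]
2.6 [ 0.31 -0.72 -0.8 ] [-0.1194  0.0009  0.2141]
2.3 [ 0.13  0.52 -1.27] [-0.132   0.0014  0.2072]
2.0 [ 0.88  0.09 -0.23] [-0.1421  0.0016  0.1974]
1.7 [0.76 0.44 0.23] [-0.1541  0.0016  0.1853]
1.45 [0.38 0.13 0.04] [-0.1641  0.0015  0.1743]
1.25 [-0.13  0.2  -1.65] [-0.1693  0.0015  0.1651]
14.375
scene 346 [[-0.125, 0.182], [-0.115, 0.177], [-0.133, 0.176], [-0.128, 0.177], [-0.125, 0.177], [-0.13, 0.175], [-0.139, 0.173], [-0.154, 0.173], [-0.174, 0.166], [-0.135, 0.177], [-0.157, 0.168], [-0.178, 0.164], [-0.14, 0.176], [-0.154, 0.168], [-0.164, 0.162], [-0.174, 0.16], [-0.112, 0.141], [-0.119, 0.138], [-0.121, 0.136], [-0.176, 0.161], [-0.174, 0.162]]
top 391 [[-0.109, 0.175], [-0.124, 0.182], [-0.119, 0.18], [-0.136, 0.175], [-0.151, 0.169], [-0.156, 0.168], [-0.157, 0.169], [-0.154, 0.164], [-0.143, 0.177], [-0.126, 0.177], [-0.109, 0.175], [-0.159, 0.167], [-0.139, 0.167], [-0.126, 0.177], [-0.12, 0.18], [-0.17, 0.159], [-0.169, 0.163], [-0.17, 0.16], [-0.142, 0.167], [-0.165, 0.166], [-0.171, 0.159]]
```

View pics/s2.png

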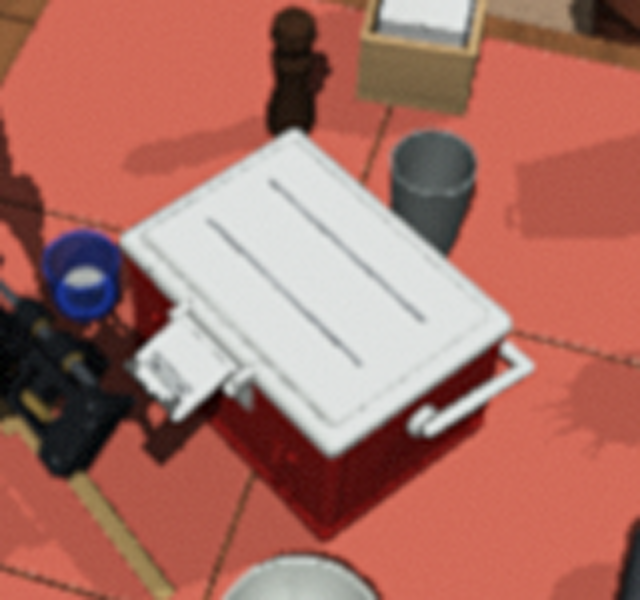

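The flap is folded out to about 1.2 rad (pixels 140-240, 320-410), as commanded, and the lid is still shut. Next I'll press it home with the tilted tool.

Run:
```python
from h import *
a=np.pi/4; f0=manip.state()["contact_force"]
manip.move_linear(tip(1.4,a,.042,.03),rate=.15)
for ph in(1.1,.9,.7,.5,.35,.27,.22,.17,.12,.08,.04,0,-.02,-.04):
    manip.move_linear(tip(ph,a,.042),rate=.1); f=F(f0); print(ph,f.round(2),(loc(manip.state()["tool_pos"])-loc(tip(ph,a,.042))).round(4))
    if -f[0]>14: break
manip.dwell(.2); print(F(f0).round(2))
p=loc(manip.state()["tool_pos"]); manip.move_linear(C(p[0]-.1,0,p[2]+.06),rate=.15); print(F(f0).round(2),manip.state()["clock"])
for n in("scene","top"):
    c=cap(n); P=cloud(c).reshape(-1,3); L=np.c_[(P-O)@X,(P-O)@Y,(P-O)@Z]
    if n=="scene": cv2.imwrite("pics/s3.png",cv2.resize(c["image"][100:250,260:420],(640,600),interpolation=cv2.INTER_CUBIC))
    hsv=cv2.cvtColor(c["image"],cv2.COLOR_BGR2HSV).reshape(-1,3); W=hsv[:,1]<70
    q=L[W&(abs(L[:,1])<.03)&(L[:,0]<-.107)&(L[:,0]>-.19)&(L[:,2]>.1)&(L[:,2]<.22)]
    print(n,len(q),q[::max(1,len(q)//20)][:,[0,2]].round(3).tolist())
    k=W&(abs(L[:,2]-.18)<.006)&(abs(L[:,0])<.095)&(abs(L[:,1])<.16)
    print(n,"lid z",np.median(L[k,2]),"x,y",np.percentile(L[k][:,0],[.5,99.5]),np.percentile(L[k][:,1],[.5,99.5]))
```

```text
1.1 [-0.71  1.01  2.3 ] [-0.0001  0.0006 -0.001 ]
0.9 [ 0.11 -0.09  1.42] [-0.0001  0.0003 -0.0004]
0.7 [-0.62 -0.04  1.51] [ 0.      0.0004 -0.0003]
0.5 [-1.01 -0.06  1.66] [ 0.0001  0.0005 -0.0004]
0.35 [-0.38  0.29  1.69] [ 0.0003  0.0002 -0.0001]
0.27 [-2.26  0.4   2.66] [ 0.0001 -0.0002  0.0002]
0.22 [-2.82  0.38  3.08] [-0.     -0.0002  0.0001]
0.17 [-2.89  0.62  2.73] [ 0.0001 -0.0001 -0.    ]
0.12 [-0.28  0.17  0.71] [ 0.0004  0.0004 -0.0003]
0.08 [-1.7  -0.42  0.74] [ 0.0002  0.0002 -0.0002]
0.04 [-0.53  0.8   0.98] [ 0.0001  0.0001 -0.0001]
0 [-3.07  0.3   3.58] [-0.0002 -0.0001  0.0001]
-0.02 [-6.35  1.84  5.27] [-0.0006 -0.0002  0.0001]
-0.04 [-12.59   3.09   6.9 ] [-0.0011 -0.0003  0.0002]
[-11.72   1.87   6.52]
[-0.77  0.36  0.79] 20.05
scene 199 [[-0.116, 0.178], [-0.124, 0.167], [-0.122, 0.168], [-0.122, 0.174], [-0.123, 0.172], [-0.125, 0.17], [-0.127, 0.156], [-0.126, 0.136], [-0.12, 0.177], [-0.128, 0.17], [-0.124, 0.13], [-0.119, 0.175], [-0.126, 0.148], [-0.127, 0.112], [-0.127, 0.169], [-0.128, 0.141], [-0.129, 0.13], [-0.128, 0.122], [-0.126, 0.111], [-0.128, 0.116], [-0.129, 0.131], [-0.129, 0.112], [-0.128, 0.116]]
scene lid z 0.1801549901873516 x,y [-0.09339403  0.09080702] [-0.13786187  0.12970599]
top 132 [[-0.108, 0.176], [-0.108, 0.175], [-0.109, 0.173], [-0.11, 0.188], [-0.123, 0.156], [-0.121, 0.168], [-0.115, 0.178], [-0.126, 0.112], [-0.121, 0.166], [-0.113, 0.178], [-0.124, 0.109], [-0.123, 0.169], [-0.114, 0.175], [-0.125, 0.114], [-0.12, 0.164], [-0.114, 0.168], [-0.109, 0.175], [-0.122, 0.146], [-0.118, 0.171], [-0.117, 0.171], [-0.122, 0.173], [-0.124, 0.109]]
top lid z 0.1799758732531942 x,y [-0.09292275  0.09296708] [-0.13524719  0.13685973]
```

View pics/s3.png

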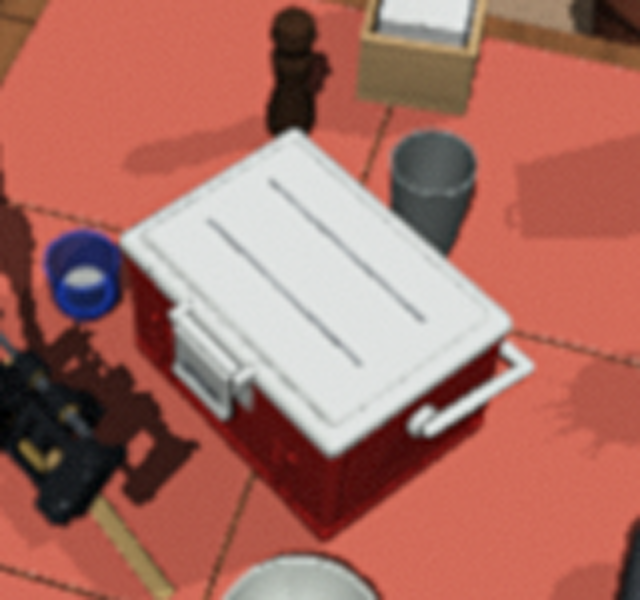

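The flap lies vertical at the front (175-250, 310-410). Its face is at x of about -0.126 from z = 0.17 to 0.11, so it's tucked. The cooler hasn't moved. I'll hand in.

Run:
```python
from h import *
print(order.close_job(), manip.state()["clock"])
```

```text
the job is handed in; nothing more can be done
the job is handed in; nothing more can be done
```

The cooler is closed and the job is handed in. With the fingers shut, I pushed the lid down until it stopped on its rim. I then folded the latch flap over the front edge and pressed it in with the tool tilted 45°.

- **Lid:** the last camera check put its flat top 180 mm above the cooler's underside, which matches shut.
- **Latch:** the inward force rose to about 3 N (4 N in total), then dropped at a latch angle of about 0.15 rad, where I take it to have snapped. That peak is below the 4 to 7 N given, but I only read the force between steps. I then pressed to about 12 N at the closed stop. After the tool backed off, the flap stayed upright against the front, with its outer face at cooler x of about -125 mm (within 3 mm).
- **Surroundings:** the lid edges stayed within about 3 mm of where they were before the latch work. The tumbler, votive and pepper mill looked unmoved in the last picture. The can, sunscreen and most of the bowl and spatula were outside it or hidden, so I did not check them at the end.
- **Time and failed checks:** the clock read about 20 s at the last check, with the arm clear of everything. No check failed.

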